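Set the kiln damper, then bring the sample tray to the kiln mouth

ROBOT

A 6-joint arm with a two-finger parallel gripper is mounted at the origin on the work surface. World frame = base frame: x ahead of the robot, y to its left, z up, the work surface at z = 0. Lengths are in m, angles in rad, forces in N, time in s.
With the tool pointing down it reaches from about 0.325 to 0.9 m from the base axis. Payload 6.1 kg.
Tool frame: the origin (TCP) lies at the very end of the fingers, on their centre line; the grasp point (between the pads) lies 19 mm behind it; z points along the fingers, y is the direction in which the jaws open and shut (so a half turn about z gives the same grasp; the last joint's range is limited). The gripper opens to 85 mm and grips with 20 to 120 N. Pads are 22 mm wide; open, the fingers measure 114 mm over their backs; the gripper's body (76 mm by 85 mm) begins 54 mm behind the grasp point. The pads swing forward as they close: fully open they stand 13 mm farther back than shut.
Start: joints at [-1.228, 0.22, 1.526, -0, 1.395, -0.126], TCP at [0.282, -0.558, 0.231] pointing down, gripper open.
Joint ranges: [-2.98, 2.98], [-0.91, 2.08], [0.09, 2.57], [-1.24, 4.39], [0.2, 2.65], [-2.68, 2.68]. Speed limits (rad/s): [2.57, 2.57, 3.01, 3.14, 3.14, 3.14].

INTERFACE

Orientations are given as a unit quaternion [w, x, y, z].
In Python, from station import r, cams gives the robot as it stands.
- The arm moves only by the shell command python3 -m pendant 'ROWS' [OPENING]. ROWS is JSON, a list of rows, each an object of numbers: "dx", "dy", "dz": the shift along the tool's x, y, z as a fraction of full scale; "yaw": the turn about the tool's z as a fraction of full scale. A call has exactly 8 rows; each row is the pose to reach, as a shift and turn from the pose commanded when the call began, along the tool's axes at that moment, turning the shorter way round; what a row does not reach only later rows make up. Full scale, the value 1, is 0.4 m for a shift and pi rad for a turn. A row lasts 1/10 s, in which the tool goes at most 50 mm and 8.59 degrees, less where a joint would pass 70% of its speed; a pose out of reach is approached as far as the arm can. A call with a number of a shift or a turn outside -1 to 1 is refused whole. A call with a gripper value outside its range is refused whole. OPENING is the opening, from -1 (shut) to 1 (fully open), so that 0 is half open, set as the call begins (- or left out, the last holds). The fingers move at their own pace and stop on an object; the grip force is fixed at half the most. Time passes only in rows, so rows that repeat a pose let the fingers close, or fill a call up. It gives the time, the measured TCP pose, the force and the opening at its end, in the units of the state.
- r.get_state(): the state, without advancing time (a new reading comes with each control period).
- cams.snapshot(name): name is "side" or "top" or "wrist"; returns (picture, depth): 420x560x3 uint8, red, green, blue; 420x560 float32, m along the optical axis (not along the pixel's ray), 0 where there is no reading.
- cams.camera_model(name): a dict with "camera_matrix" (3x3 intrinsics, pixels), "R" (3x3) and "t" (3): a world point X has camera coordinates R X + t; the wrist camera has in their place "hand_eye" (4x4, takes a point from camera to tool coordinates, whose origin is the TCP and whose axes are the flange's). Camera axes: x right, y down, z forward; pixel columns grow to the right and rows downward; lengths in m; the calibration is good to about 2 mm. A picture is of the moment at which its call begins: read the wrist's pose just before it. camera_model takes no time and is no camera call.
- r.close_job(): hands the job in, once; it reports no verdict.
The state is a dict: "clock": time; "q": joint angles; "qvel": joint speeds; "effort": joint torques, N m; "tcp_pos": TCP position; "eef_rot": TCP orientation; "wrist_force": force on the tool from outside, world axes, zero at the start; "wrist_torque": the same for the moment, N m; "finger_gap": finger opening in m.
Only numpy, scipy, OpenCV 4.12 (cv2) and the standard library are available. Lean on these libraries where they do the work, as an engineer would, in place of code of your own. Each camera call takes 0.05 s, during which the arm holds its last target.

TASK

Get the test kiln ready to load: take the flat damper out of its wooden rack, lower it, without dropping it, fully home in the slot of the kiln's flue block and let go of it. Then lift the sample tray by its handle bar, keeping the loose ball in its shallow pocket, and carry it over the kiln; finish while still holding it there, still and level, centred over the open chamber with its underside about 50 mm above the rim. Leave the other pots standing where they are.

Things in the scene. Friction and masses are not known exactly. Their poses are not given: they have to be found in the camera images.
- kiln_mouth (a point): Centre of the open top of the fixed test kiln, at its brick rim, 150 mm above the table. The kiln is a steel-cased box, 250 x 250 mm, with an open chamber 150 x 150 mm, 120 mm deep. x and y run parallel to its sides, z up. Its place and yaw vary.
- flue_slot (a point): Centre of the mouth of the damper slot, 150 mm above the table, in the top of the brick flue block (110 mm along x, 70 mm along y) fixed to the kiln's -y side, 160 mm from its centre. Axes as the kiln's. The slot is 70 mm long (x), 10 mm wide (y), 60 mm deep, closed at the bottom; 3 mm chamfer.
- damper_grip (a point): Centre of the grip of the loose damper (about 0.15 kg): an upright flat steel blade 60 mm wide (its x), 5 thick (y), 80 high, topped by a grip bar 44 (x) x 14 (y) x 30 mm high. The point is 95 mm above the lower edge: 105 mm above the table at the start, 35 mm above the slot's mouth when fully home. z is up; a half turn about z makes no difference.
- rack_top (a point): Centre of the top of the fixed wooden rack, a block 100 (x) x 70 (y) x 60 mm high. At the start the damper stands loosely upright in its slot (68 mm along x, 10 mm wide, 50 mm deep); drawn straight up 55 mm it is free. Rack and tray may change places.
- tray_bar (a point): Centre of the handle bar of the loose sample tray (about 0.35 kg): a grey clay plate 110 x 110 x 10 mm; two steel uprights at y = +46 and -46 mm carry a steel bar 14 mm thick (x), 100 long (y), 18 high. The point is on the tray's axis, 85 mm above its underside, so 85 mm above the table at the start. z up when level.
- tray_pocket (a point): Where the ball's centre is when in the middle of the tray's pocket: 25 mm above the tray's underside, 60 mm below tray_bar. Axes as tray_bar's. The pocket is round, 44 mm inside, with a rim only 3 mm high round a flat floor; the ball can roll 13 mm off centre, and rolls out if the tray tilts past about 35 degrees or is jerked.
- ball_center (a point): Centre of the loose white ceramic ball, 30 mm in diameter, 50 g, lying in the tray's pocket under the bar. (Its axes turn as it rolls.)
- bottle_a_mid (a point): Bystander: a tall clay bottle, 64 dia x 170 high mm, loose, to be left alone. The point is half-way up on its axis.
- bottle_b_mid (a point): Bystander: a squat grey clay bottle, 72 dia x 140 high mm, loose, to be left alone. The point is half-way up on its axis.
- jar_a_mid (a point): Bystander: a clay jar, 72 dia x 110 high mm, loose, to be left alone. The point is half-way up on its axis.
- jar_b_mid (a point): Bystander: a grey clay jar, 68 dia x 130 high mm, loose, to be left alone. The point is half-way up on its axis.
- beaker_mid (a point): Bystander: an open clay beaker, 64 dia x 60 high mm, loose, to be left alone. The point is half-way up on its axis.
- dish_mid (a point): Bystander: a low grey clay dish, 90 dia x 30 high mm, loose, to be left alone. The point is half-way up on its axis.
- pinch_cup_mid (a point): Bystander: a small open clay cup, 60 dia x 45 high mm, loose, to be left alone. The point is half-way up on its axis.
There are look-alikes about, which are no part of the job. Leave any purple look-alike of the part that bears tray_bar alone.

How it is judged:
By the outcome, as a careful person would: the job done as asked, in the order asked, and still so for the second after the job is handed in, while the arm keeps its last pose, push and grip.
It also fails if it takes over 72 s, if anything falls off the work surface, if the arm or the gripper's body presses on something with over 40 N, if the wrist force passes 120 N, or if a joint passes its speed limit or range.

## Working session

There is one attempt and no reset: what is moved stays moved. The work goes in short steps, Python scripts to look and compute and a shell command to move; the robot and the scene stay as the last step left them, time stands still between calls to the robot, and variables do not carry over. Pictures are saved under pics/ and viewed, and the job is handed in when it is done.

```bash
ls; mkdir -p pics
python3 - <<'E'
from station import r,cams
import cv2
s=r.get_state();print({k:s[k] for k in('clock','tcp_pos','eef_rot','finger_gap','wrist_force')})
for n in('side','top'):
    p,d=cams.snapshot(n);cv2.imwrite(f'pics/{n}0.png',p[:,:,::-1]);
    import numpy as np;np.savez(f'{n}0.npz',p=p,d=d)
    m=cams.camera_model(n);print(n,m)
print(cams.camera_model('wrist'))
E
```

```text
pics
{'clock': 0.0, 'tcp_pos': array([ 0.2821641 , -0.55700018,  0.23018527]), 'eef_rot': array([-9.71621614e-04,  9.72653105e-01,  2.32260586e-01, -1.14697211e-04]), 'finger_gap': 0.0854311692204643, 'wrist_force': array([-0.12678799,  0.41870011,  0.09794097])}
side {'camera_matrix': array([[475.73827844,   0.        , 275.9746044 ],
       [  0.        , 475.73827844, 210.18831818],
       [  0.        ,   0.        ,   1.        ]]), 'R': array([[-0.86444052, -0.50262905,  0.01032611],
       [-0.38738871,  0.65287334, -0.65091197],
       [ 0.32042562, -0.5666749 , -0.75908299]]), 't': array([0.50983031, 0.25642004, 1.36896644])}
top {'camera_matrix': array([[450.90532662,   0.        , 276.53118364],
       [  0.        , 450.90532662, 210.64550468],
       [  0.        ,   0.        ,   1.        ]]), 'R': array([[ 0.0207724 , -0.99972227, -0.01113083],
       [-0.99736163, -0.01994621, -0.0697992 ],
       [ 0.0695578 ,  0.01255136, -0.99749896]]), 't': array([0.02865114, 0.53796699, 1.27163743])}
{'camera_matrix': array([[322.49531036,   0.        , 278.65886841],
       [  0.        , 322.49531036, 206.17664241],
       [  0.        ,   0.        ,   1.        ]]), 'hand_eye': array([[ 8.37713345e-04, -9.62666710e-01, -2.70688204e-01,
         6.71493924e-02],
       [ 9.99999626e-01,  8.64885814e-04,  1.89008986e-05,
         2.67096770e-04],
       [ 2.15919122e-04, -2.70688119e-01,  9.62667074e-01,
        -1.42557742e-01],
       [ 0.00000000e+00,  0.00000000e+00,  0.00000000e+00,
         1.00000000e+00]])}
```

View pics/side0.png

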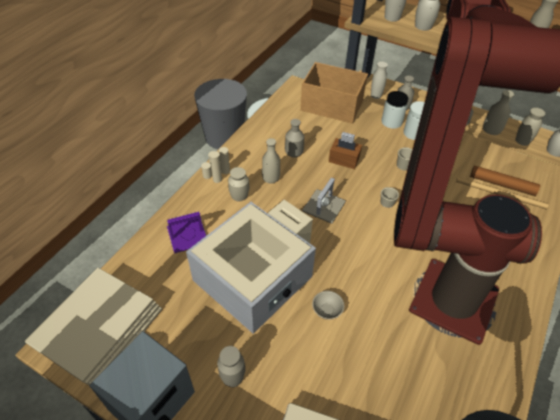

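View pics/top0.png

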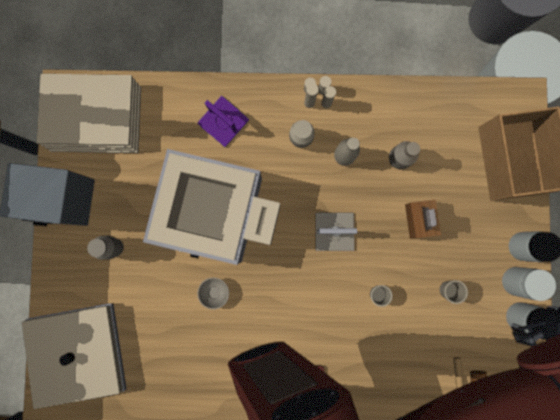

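```bash
cat > h.py <<'E'
import numpy as np,cv2
from scipy.spatial.transform import Rotation as Ro
from station import r,cams
def ray(n,u,v,z,T=None):
    m=cams.camera_model(n);K=m['camera_matrix'];d=np.linalg.inv(K)@[u,v,1.]
    if n=='wrist':
        H=T@m['hand_eye'];c=H[:3,3];w=H[:3,:3]@d
    else: c=-m['R'].T@m['t'];w=m['R'].T@d
    return c+w*(z-c[2])/w[2]
def proj(n,X,T=None):
    m=cams.camera_model(n);K=m['camera_matrix'];X=np.atleast_2d(X)
    if n=='wrist':
        H=np.linalg.inv(T@m['hand_eye']);R,t=H[:3,:3],H[:3,3]
    else:R,t=m['R'],m['t']
    c=X@R.T+t;p=c@K.T;return p[:,:2]/p[:,2:]
def tcpT(s=None):
    s=s or r.get_state();q=s['eef_rot'];T=np.eye(4);T[:3,:3]=Ro.from_quat([q[1],q[2],q[3],q[0]]).as_matrix();T[:3,3]=s['tcp_pos'];return T
def cloud(n,d,T=None):
    m=cams.camera_model(n);K=m['camera_matrix'];v,u=np.indices(d.shape)
    c=np.stack([(u-K[0,2])/K[0,0]*d,(v-K[1,2])/K[1,1]*d,d],-1)
    if n=='wrist': H=T@m['hand_eye'];return c@H[:3,:3].T+H[:3,3]
    return (c-m['t'])@m['R']
E
python3 - <<'E'
from h import *
z=np.load('top0.npz');p=z['p'];P=cloud('top',z['d'])
c=cv2.resize(p[130:270,140:460],None,fx=2.5,fy=2.5,interpolation=cv2.INTER_CUBIC);cv2.imwrite('pics/topc.png',c[:,:,::-1])
H=P[...,2]
for n,uv in dict(flue=(250,225),slot=(262,219),bar=(336,231),plate=(325,218),rack=(415,225),damp=(431,217),grid1=(300,300)).items(): print(n,P[uv[1],uv[0]])
z=np.load('side0.npz');p=z['p'];
c=cv2.resize(p[120:330,180:380],None,fx=2.8,fy=2.8,interpolation=cv2.INTER_CUBIC);cv2.imwrite('pics/sidec.png',c[:,:,::-1])
E
```

```text
flue [0.48982183 0.10524553 0.15059367]
slot [0.50921184 0.07776756 0.08402412]
bar [ 0.48041727 -0.12165103  0.09691584]
plate [ 0.5194371  -0.09997723  0.01092155]
rack [ 0.50252471 -0.34405978  0.0571223 ]
damp [ 0.52158909 -0.36728516  0.12042693]
grid1 [ 0.28318732 -0.03278134 -0.00283374]
```

View pics/topc.png

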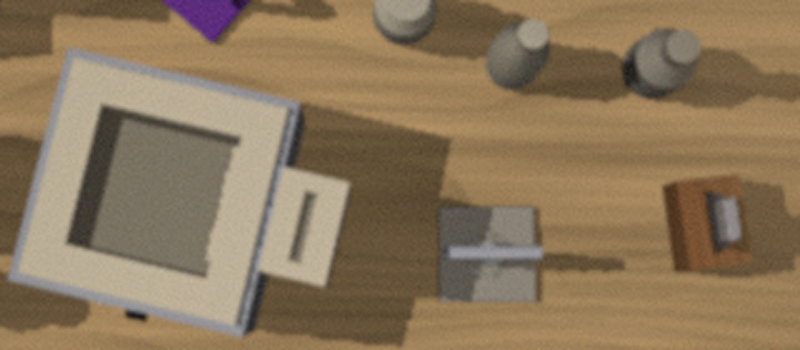

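View pics/sidec.png

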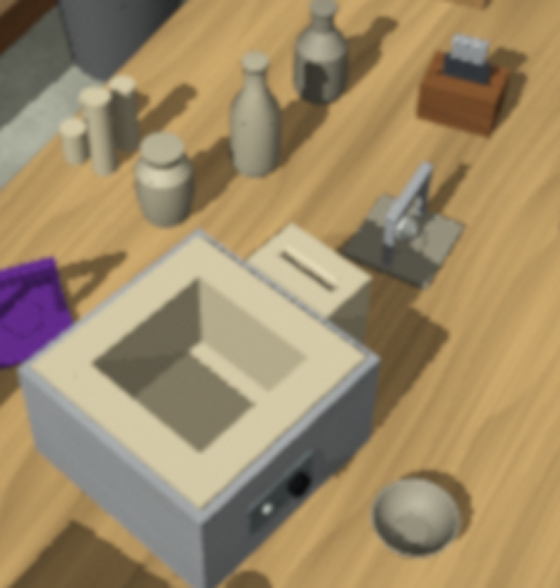

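Run:
```python
from h import *
z=np.load('top0.npz');p=z['p'];d=z['d'];P=cloud('top',d);X,Y,Z=P[...,0],P[...,1],P[...,2]
def fit(name,m):
    m=cv2.morphologyEx(m.astype('uint8'),cv2.MORPH_OPEN,np.ones((2,2)))
    n,l,st,c=cv2.connectedComponentsWithStats(m);i=1+st[1:,4].argmax();Q=P[l==i]
    R=cv2.minAreaRect((Q[:,:2]*1000).astype('float32'));print(name,len(Q),R,'zmed',np.median(Q[:,2]),'mean',Q[:,:2].mean(0),flush=True)
    return l==i
near=lambda x,y,a:(abs(X-x)<a)&(abs(Y-y)<a)
k=fit('kiln+flue',(Z>.135)&(Z<.165)&near(.52,.2,.25))
hsv=cv2.cvtColor(p,cv2.COLOR_RGB2HSV);print(hsv[225,250],hsv[160,170],hsv[168,185])
brick=k&(hsv[...,1]>45)
fit('rack',(Z>.05)&(Z<.068)&near(.5,-.35,.08))
fit('grip',(Z>.105)&(Z<.135)&near(.5,-.36,.08))
fit('plate',(Z>.006)&(Z<.03)&near(.48,-.12,.1)&(hsv[...,1]<50))
fit('bar',(Z>.08)&(Z<.11)&near(.48,-.12,.1))
# slot dark pixels in image
g=cv2.cvtColor(p,cv2.COLOR_RGB2GRAY)
s=(g<110).astype('uint8');s[:195]=0;s[245:]=0;s[:,:250]=0;s[:,275:]=0
n,l,st,c=cv2.connectedComponentsWithStats(s);
for i in range(1,n):print('slot?',st[i],c[i],ray('top',*c[i],.15))
for a in g[212:228:5]: print(a[240:282])
```

```text
kiln+flue 7057 ((524.5725708007812, 205.78317260742188), (388.56561279296875, 262.20367431640625), 78.19190216064453) zmed 0.14786240555701172 mean [0.528474   0.20624248]
[ 20  47 191] [ 19  54 188] [ 20  50 187]
rack 750 ((493.3827209472656, -204.37387084960938), (101.55972290039062, 464.0612487792969), 8.329184532165527) zmed 0.05851155953956602 mean [ 0.51813656 -0.37125799]
grip 104 ((486.40924072265625, -189.2885284423828), (44.32989501953125, 432.44757080078125), 9.90537166595459) zmed 0.1174003684116364 mean [ 0.51930146 -0.37218786]
plate 472 ((452.76666259765625, -82.1647720336914), (210.018798828125, 51.24158477783203), 86.26094818115234) zmed 0.008690028762819747 mean [ 0.45008282 -0.12889236]
bar 223 ((480.3680419921875, -137.03018188476562), (14.44344425201416, 115.45043182373047), 2.583310842514038) zmed 0.09164955454562759 mean [ 0.47974195 -0.13164375]
slot? [251 195   1   1   1] [251. 195.] [0.56725292 0.10463292 0.15      ]
slot? [254 195  21   6  76] [266.27631579 196.57894737] [0.56393745 0.06514241 0.15      ]
slot? [256 207  10  27  69] [260.24637681 219.666666
[... 208 characters left out ...]
 0.15      ]
[177 177 179 176 169 148 114 112 124 156 173 178 179 179 178 178 180 178
 177 171 137  99  79 100 119 147 166 181 174 176 181 180 178 177 178 178
 170 140  95  76  77  82]
[175 180 178 167 137 107 110 147 168 173 179 177 177 178 170 179 179 175
 168 127  93  81 106 132 152 173 180 175 177 180 177 175 174 178 180 167
 125  85  79  81  81  79]
[179 180 164 130 104 114 146 173 180 177 175 180 178 174 179 181 179 163
 125  87  87 111 131 151 167 174 179 176 178 173 178 176 177 177 161 121
  79  80  86  86  84  84]
[177 150 118 100 110 151 170 180 180 177 178 175 178 175 180 176 153 113
  85  96 116 139 161 176 178 178 176 175 177 176 183 177 176 162 113  80
  83  87  87  86  87  86]
```

```bash
python3 -m pendant '[{"dx":0.08,"dy":-0.015,"yaw":0.015},{"dx":0.2,"dy":-0.04,"yaw":0.03},{"dx":0.32,"dy":-0.065,"yaw":0.05},{"dx":0.44,"dy":-0.09,"yaw":0.07},{"dx":0.56,"dy":-0.115,"yaw":0.09},{"dx":0.67,"dy":-0.135,"yaw":0.105},{"dx":0.738,"dy":-0.145,"yaw":0.105},{"dx":0.738,"dy":-0.145,"yaw":0.105}]' 1
cat > snap.py <<'E'
import sys
from h import *
T=tcpT();p,d=cams.snapshot('wrist');np.savez(sys.argv[1]+'.npz',p=p,d=d,T=T);cv2.imwrite(f'pics/{sys.argv[1]}.png',p[:,:,::-1])
print(T.round(4), np.degrees(np.arctan2(T[1,0],T[0,0])))
E
python3 snap.py w1
```

```text
[[ 8.921e-01  4.518e-01 -6.000e-04  2.822e-01]
 [ 4.518e-01 -8.921e-01  1.700e-03 -5.571e-01]
 [ 2.000e-04 -1.700e-03 -1.000e+00  2.303e-01]
 [ 0.000e+00  0.000e+00  0.000e+00  1.000e+00]] 26.859072524745493schema error: expected keys dx, dy, dz, yaw
```

View pics/w1.png

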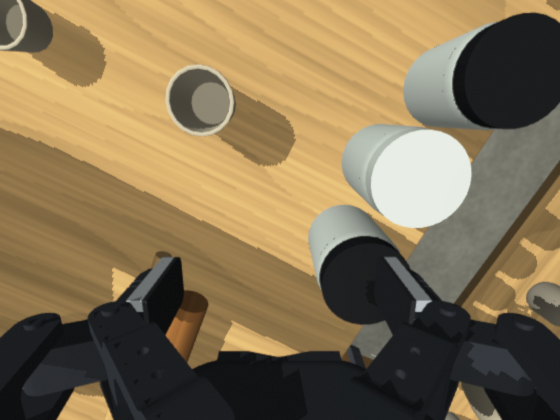

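```bash
python3 -m pendant '[{"dx":0.08,"dy":-0.015,"dz":0,"yaw":0.015},{"dx":0.18,"dy":-0.04,"dz":0,"yaw":0.03},{"dx":0.28,"dy":-0.065,"dz":0,"yaw":0.05},{"dx":0.38,"dy":-0.09,"dz":0,"yaw":0.07},{"dx":0.48,"dy":-0.115,"dz":0,"yaw":0.09},{"dx":0.56,"dy":-0.135,"dz":0,"yaw":0.105},{"dx":0.6,"dy":-0.145,"dz":0,"yaw":0.105},{"dx":0.6,"dy":-0.145,"dz":0,"yaw":0.105}]' 1
python3 snap.py w2
```

```text
clock: 0.95
tcp_pos: [0.4715, -0.3959, 0.231]
eef_rot: [-0.0, 0.997, 0.071, -0.0]
wrist_force: [0.4, -0.3, 0.2]
finger_gap: 0.0855
[[ 9.898e-01  1.426e-01 -2.000e-04  4.715e-01]
 [ 1.426e-01 -9.898e-01  5.000e-04 -3.959e-01]
 [-1.000e-04 -5.000e-04 -1.000e+00  2.310e-01]
 [ 0.000e+00  0.000e+00  0.000e+00  1.000e+00]] 8.199771299713992
```

View pics/w2.png

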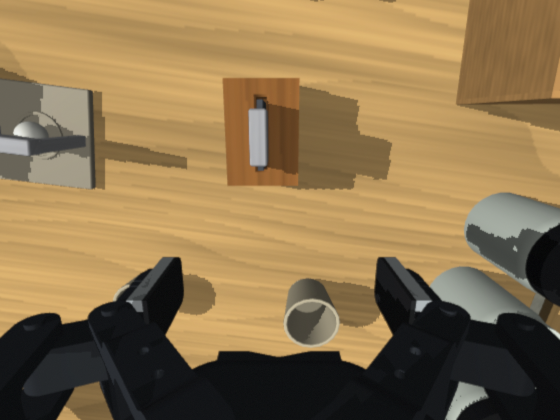

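```bash
cat > meas.py <<'E'
from h import *
def rect(n,mask,z,T=None,min_a=30):
    k,l,st,c=cv2.connectedComponentsWithStats(mask.astype('uint8'));i=1+st[1:,4].argmax()
    cs,_=cv2.findContours((l==i).astype('uint8'),cv2.RETR_EXTERNAL,cv2.CHAIN_APPROX_NONE)
    ct=max(cs,key=cv2.contourArea)[:,0]
    W=np.array([ray(n,u,v,z,T)[:2] for u,v in ct]);R=cv2.minAreaRect((W*1e3).astype('float32'))
    b=cv2.boxPoints(R);e=b[1]-b[0];f=b[2]-b[1];a=e if np.hypot(*e)>np.hypot(*f) else f
    yaw=(np.degrees(np.arctan2(a[1],a[0]))+90)%180-90
    print('px',st[i],'ctr',np.round(R[0],1),'size',np.round(R[1],1),'long-axis yaw',round(float(yaw),2));return R
E
python3 - <<'E'
from meas import *
z=np.load('w2.npz');p=z['p'];T=z['T'];d=z['d'];P=cloud('wrist',d,T)
hsv=cv2.cvtColor(p,cv2.COLOR_RGB2HSV)
print(P[138,258],P[90,240],hsv[138,258],hsv[90,240],P[120,80])
m=np.zeros(d.shape,bool);m[70:195,215:310]=1
rect('wrist',m&(P[...,2]>.105),.12,T)
rect('wrist',m&(hsv[...,1]<60)&(hsv[...,2]>100),.12,T)
rect('wrist',m&(P[...,2]>.05)&(P[...,2]<.13),.06,T)
E
```

```text
[ 0.5382164  -0.38694607  0.37353374] [ 0.55541448 -0.34845132  0.05902704] [110   4 176] [ 15 167 148] [ 0.50244036 -0.17335384  0.00992768]
px [ 248  108   20   59 1072] ctr [ 519.6 -373.3] size [43.8 14.4] long-axis yaw 8.42
px [248 108  19  59 993] ctr [ 519.5 -373. ] size [43.8 13.3] long-axis yaw 8.43
px [ 222   78   77  108 7858] ctr [ 519.2 -373. ] size [99.3 70. ] long-axis yaw 8.37
```

```bash
python3 -m pendant '[{"dx":0.06,"dy":-0.02,"dz":0,"yaw":-0.001},{"dx":0.127,"dy":-0.039,"dz":0.02,"yaw":-0.001},{"dx":0.127,"dy":-0.039,"dz":0.1,"yaw":-0.001},{"dx":0.127,"dy":-0.039,"dz":0.2,"yaw":-0.001},{"dx":0.127,"dy":-0.039,"dz":0.29,"yaw":-0.001},{"dx":0.127,"dy":-0.039,"dz":0.34,"yaw":-0.001},{"dx":0.127,"dy":-0.039,"dz":0.362,"yaw":-0.001},{"dx":0.127,"dy":-0.039,"dz":0.362,"yaw":-0.001}]'
python3 snap.py w3
```

```text
clock: 1.8
tcp_pos: [0.5168, -0.3755, 0.0851]
eef_rot: [-0.001, 0.998, 0.07, -0.001]
wrist_force: [0.3, -0.7, 0.3]
finger_gap: 0.0855
[[ 0.9901  0.1404 -0.0023  0.5168]
 [ 0.1404 -0.9901  0.0016 -0.3755]
 [-0.002  -0.0019 -1.      0.0851]
 [ 0.      0.      0.      1.    ]] 8.070257316326128
```

View pics/w3.png

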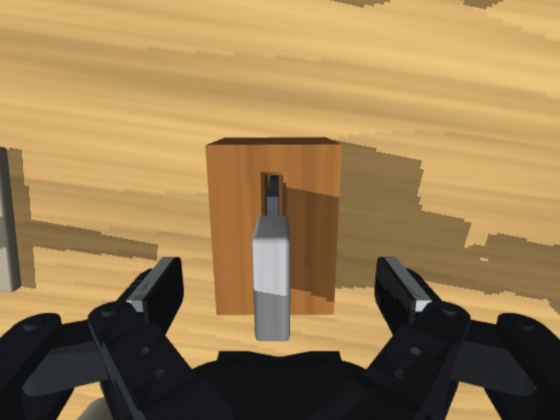

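```bash
python3 -c "
from station import r
s=r.get_state();print(s['tcp_pos'],s['qvel'].round(4))"
python3 -m pendant '[{"dx":0.007,"dy":-0.006,"dz":0,"yaw":-0.002},{"dx":0.007,"dy":-0.006,"dz":0,"yaw":-0.002},{"dx":0.007,"dy":-0.006,"dz":0,"yaw":-0.002},{"dx":0.007,"dy":-0.006,"dz":0,"yaw":-0.002},{"dx":0.007,"dy":-0.006,"dz":0,"yaw":-0.002},{"dx":0.007,"dy":-0.006,"dz":0,"yaw":-0.002},{"dx":0.007,"dy":-0.006,"dz":0,"yaw":-0.002},{"dx":0.007,"dy":-0.006,"dz":0,"yaw":-0.002}]'
python3 -c "
from station import r
s=r.get_state();print(s['tcp_pos'],s['qvel'].round(4))"
```

```text
[ 0.51779991 -0.37605707  0.08680143] [ 0.0105 -0.0255 -0.0276  0.0011  0.0018  0.0041]
clock: 2.65
tcp_pos: [0.5208, -0.3721, 0.0864]
eef_rot: [-0.0, 0.997, 0.074, -0.0]
wrist_force: [-0.1, -0.5, -0.1]
finger_gap: 0.0852
[ 0.52080487 -0.37206954  0.08639083] [-0.0007  0.0007 -0.0024  0.0003 -0.0002 -0.0009]
```

```bash
python3 -m pendant '[{"dx":0,"dy":0,"dz":0,"yaw":0},{"dx":0,"dy":0,"dz":0,"yaw":0},{"dx":0,"dy":0,"dz":0,"yaw":0},{"dx":0,"dy":0,"dz":0,"yaw":0},{"dx":0,"dy":0,"dz":0,"yaw":0},{"dx":0,"dy":0,"dz":0,"yaw":0},{"dx":0,"dy":0,"dz":0,"yaw":0},{"dx":0,"dy":0,"dz":0,"yaw":0}]' -1
python3 snap.py w4
```

```text
clock: 3.45
tcp_pos: [0.521, -0.3722, 0.0866]
eef_rot: [0.0, 0.997, 0.074, 0.0]
wrist_force: [0.8, 0.0, 1.4]
finger_gap: 0.0129
[[ 9.890e-01  1.478e-01  3.000e-04  5.210e-01]
 [ 1.478e-01 -9.890e-01 -2.000e-04 -3.722e-01]
 [ 3.000e-04  3.000e-04 -1.000e+00  8.660e-02]
 [ 0.000e+00  0.000e+00  0.000e+00  1.000e+00]] 8.498054949577321
```

View pics/w4.png

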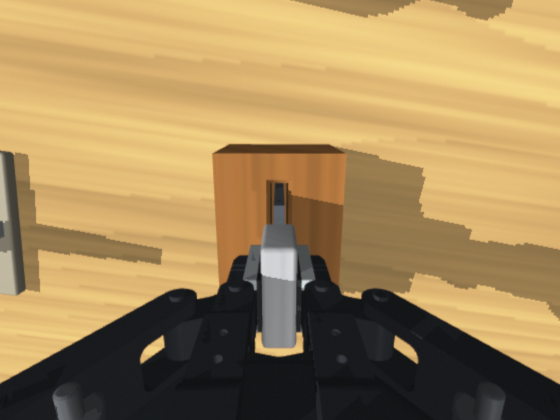

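```bash
python3 -m pendant '[{"dx":0,"dy":0,"dz":-0.02,"yaw":0},{"dx":0,"dy":0,"dz":-0.06,"yaw":0},{"dx":0,"dy":0,"dz":-0.12,"yaw":0},{"dx":0,"dy":0,"dz":-0.2,"yaw":0},{"dx":0,"dy":0,"dz":-0.3,"yaw":0},{"dx":0,"dy":0,"dz":-0.4,"yaw":0},{"dx":0,"dy":0,"dz":-0.48,"yaw":0},{"dx":0,"dy":0,"dz":-0.51,"yaw":0}]' 
python3 snap.py w5
```

```text
clock: 4.3
tcp_pos: [0.5222, -0.3733, 0.2969]
eef_rot: [0.003, 0.997, 0.074, 0.003]
wrist_force: [0.1, 0.3, -1.3]
finger_gap: 0.013
[[ 0.989   0.1479  0.0062  0.5222]
 [ 0.1479 -0.989  -0.0057 -0.3733]
 [ 0.0053  0.0066 -1.      0.2969]
 [ 0.      0.      0.      1.    ]] 8.505634527343712
```

View pics/w5.png

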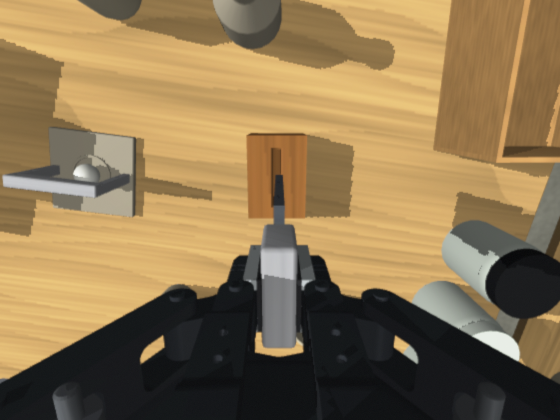

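```bash
python3 -m pendant '[{"dx":0,"dy":-0.04,"dz":0,"yaw":0.01},{"dx":0,"dy":-0.12,"dz":0,"yaw":0.03},{"dx":0,"dy":-0.22,"dz":0,"yaw":0.05},{"dx":-0.01,"dy":-0.34,"dz":0,"yaw":0.075},{"dx":-0.02,"dy":-0.46,"dz":0,"yaw":0.1},{"dx":-0.03,"dy":-0.58,"dz":0,"yaw":0.115},{"dx":-0.036,"dy":-0.69,"dz":0,"yaw":0.125},{"dx":-0.036,"dy":-0.78,"dz":0,"yaw":0.125}]'
python3 - <<'E'
from h import *
T=tcpT();D=np.array([.437,.092,T[2,3]])-T[:3,3];print(T[:2,3],(T[:3,:3].T@D)/.4)
E
```

```text
clock: 5.15
tcp_pos: [0.4587, -0.0633, 0.2887]
eef_rot: [-0.0, 0.993, -0.122, -0.001]
wrist_force: [0.6, 0.1, -1.4]
finger_gap: 0.0133
[ 0.45873796 -0.0632915 ] [-0.14678756 -0.36349411  0.00061937]
```

```bash
python3 -m pendant '[{"dx":-0.02,"dy":-0.1,"dz":0,"yaw":0},{"dx":-0.06,"dy":-0.19,"dz":0,"yaw":0},{"dx":-0.1,"dy":-0.26,"dz":0,"yaw":0},{"dx":-0.13,"dy":-0.32,"dz":0,"yaw":0},{"dx":-0.145,"dy":-0.35,"dz":0,"yaw":0},{"dx":-0.147,"dy":-0.363,"dz":0,"yaw":0},{"dx":-0.147,"dy":-0.363,"dz":0,"yaw":0},{"dx":-0.147,"dy":-0.363,"dz":0,"yaw":0}]' 
python3 snap.py w6
```

```text
clock: 5.95
tcp_pos: [0.4388, 0.0886, 0.2901]
eef_rot: [0.0, 0.993, -0.122, -0.0]
wrist_force: [0.1, -0.2, -1.5]
finger_gap: 0.0134
[[ 9.701e-01 -2.426e-01 -6.000e-04  4.388e-01]
 [-2.426e-01 -9.701e-01 -6.000e-04  8.860e-02]
 [-5.000e-04  7.000e-04 -1.000e+00  2.901e-01]
 [ 0.000e+00  0.000e+00  0.000e+00  1.000e+00]] -14.041407236407034
```

View pics/w6.png

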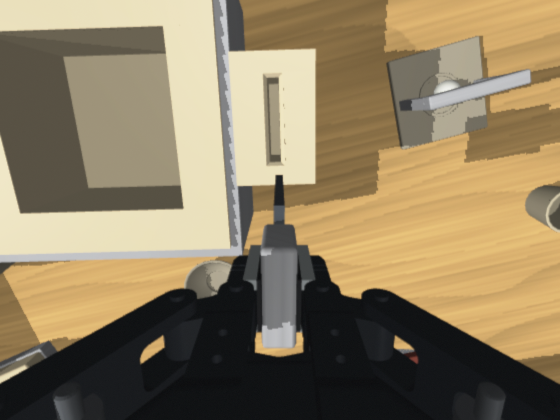

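Run:
```python
from meas import *
z=np.load('w6.npz');p=z['p'];T=z['T'];d=z['d'];P=cloud('wrist',d,T)
g=cv2.cvtColor(p,cv2.COLOR_RGB2GRAY);hsv=cv2.cvtColor(p,cv2.COLOR_RGB2HSV)
print(g[118,225:325]); print(g[60:180,275]);print(P[60,260],P[120,305])
m=np.zeros(d.shape,bool);m[60:174,250:305]=1
rect('wrist',m&(g<195),.15,T)
# flue edges
for v in (60,80,100,140,160,180):
    row=g[v].astype(int);print(v,row[310:322],hsv[v,310:322,1])
c=p[40:195,220:330];cv2.imwrite('pics/w6c.png',cv2.resize(c,None,fx=4,fy=3.8,interpolation=cv2.INTER_NEAREST)[:,:,::-1])
```

```text
[129 129 130 141 186 197 200 214 224 226 226 226 226 226 226 226 226 226
 226 226 226 226 226 226 226 226 226 226 226 226 226 226 226 226 226 226
 226 226 224 193 148 135 130  98 100 142 152 153 153 153 153 153 153 154
 169 220 229 229 228 227 227 227 227 226 227 227 227 226 227 226 227 227
 226 227 227 227 226 227 227 227 227 227 226 227 227 227 226 227 227 223
 169 126 116 116 116 116 117 116 117 118]
[228 228 227 227 227 227 227 227 227 227 227 227 221 203 195 193 178 138
  94  87  87  87  90 110 141 154 155 155 155 155 155 155 155 155 155 155
 155 155 155 155 154 154 154 154 154 154 154 154 154 154 154 154 154 154
 154 154 153 153 153 153 152 153 152 153 153 153 153 153 153 153 153 153
 153 153 152 152 152 152 152 151 152 152 151 152 152 152 152 152 152 151
 151 152 150 149 131  88  81  81  81  81  84 109 149 166 170 188 217 224
 225 225 225 225 225 223 207 157 137 135 135 130]
[0.54955606 0.07519901 0.14978174] [0.49504725 0.05020048 0.14932394]
px [ 263   74   20   92 1427] ctr [500.9  77.7] size [14.1 75.1] long-axis yaw -11.43
60 [228 228 228 228 225 182 133 117 116 116 114 115] [ 45  44  44  44  48  74 106 121 125 125 123 122]
80 [227 227 227 227 223 167 120 110 109 109 110 108] [ 45  45  45  46  48  77 109 123 125 124 125 126]
100 [227 227 227 227 223 168 124 114 112 113 113 114] [ 46  46  46  45  50  79 111 124 125 124 124 125]
140 [226 226 226 226 222 172 133 124 124 123 123 122] [ 46  46  46  48  51  82 114 122 123 124 123 122]
160 [225 225 225 225 222 170 128 119 119 119 120 120] [ 48  48  48  48  51  82 113 123 123 126 126 124]
180 [225 225 225 225 220 163 116 103 101 100 100 100] [ 48  48  48  48  52  79 111 122 125 125 123 123]
```

View pics/w6c.png

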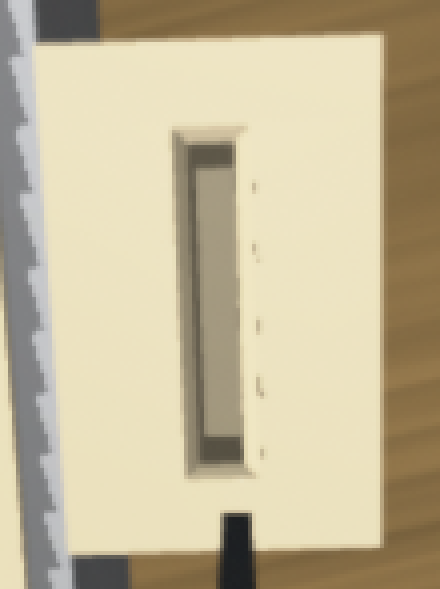

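Run:
```python
from h import *
z=np.load('w6.npz');p=z['p'];T=z['T']
f=lambda x,y:ray('wrist',220-.5+(x+.0)/4,40-.5+y/3.8,.15,T)[:2]*1e3
L=[f(172,130),f(187,478)];Rr=[f(246,128),f(256,476)];E=[f(384,34),f(382,548)];top=[f(36,43),f(384,34)];bot=[f(68,556),f(382,548)]
def yaw(a,b):
    d=a-b;return np.degrees(np.arctan2(d[1],d[0]))
print('L',L,yaw(*L));print('R',Rr,yaw(*Rr));print('E',E,yaw(*E),np.linalg.norm(E[0]-E[1]))
print('top',yaw(*top)-90,'bot',yaw(*bot)-90)
print('ctr slot',(sum(L)+sum(Rr))/4,'widths',np.linalg.norm(L[0]-Rr[0]),np.linalg.norm(L[1]-Rr[1]),np.linalg.norm(L[0]-L[1]))
# from block: right edge midpoint + 35mm along y_k
for a in (-12.5,-11.5):
    a=np.radians(a);y=np.array([-np.sin(a),np.cos(a)]);print('ctr from E',(E[0]+E[1])/2+35*y)
# project kiln long edges: chamber edges from wrist
g=cv2.cvtColor(p,cv2.COLOR_RGB2GRAY)
k=[ (181,207),(165,28)]
w=[ray('wrist',*q,.15,T)[:2]*1e3 for q in k];print('chamber right edge',w,yaw(w[1],w[0]),np.linalg.norm(w[0]-w[1]))
```

```text
L [array([539.06532471,  75.86589305]), array([465.77921427,  91.78051813])] -12.251979041997105
R [array([535.80574536,  61.12065122]), array([462.55970974,  76.9578673 ])] -12.200644651705431
E [array([547.02514683,  29.90323605]), array([439.27162531,  53.69703911])] -12.452057279688457 110.34929298823731
top -12.551397377301157 bot -12.446069813141108
ctr slot [500.80249852  76.43123243] widths 15.101225589593744 15.16826248809131 74.99419494159068
ctr from E [500.72377256  75.97049783]
ctr from E [500.12626377  76.09750224]
chamber right edge [array([447.69598112, 176.69511825]), array([590.03282863, 141.82069764])] -13.767019525522665 146.5469323233506
```

```bash
python3 -m pendant '[{"dx":0.03,"dy":0,"dz":0,"yaw":-0.003},{"dx":0.08,"dy":-0.004,"dz":0,"yaw":-0.006},{"dx":0.13,"dy":-0.008,"dz":0.02,"yaw":-0.009},{"dx":0.155,"dy":-0.008,"dz":0.06,"yaw":-0.009},{"dx":0.161,"dy":-0.008,"dz":0.1,"yaw":-0.009},{"dx":0.161,"dy":-0.008,"dz":0.12,"yaw":-0.009},{"dx":0.161,"dy":-0.008,"dz":0.125,"yaw":-0.009},{"dx":0.161,"dy":-0.008,"dz":0.125,"yaw":-0.009}]' 
python3 snap.py w7; python3 -c "
from station import r
for i in range(3):
  s=r.get_state();print(s['tcp_pos'],s['qvel'].round(4))"
```

```text
clock: 6.8
tcp_pos: [0.502, 0.0766, 0.2406]
eef_rot: [0.0, 0.994, -0.108, -0.0]
wrist_force: [0.4, 0.8, -1.3]
finger_gap: 0.0127
[[ 9.767e-01 -2.147e-01 -2.000e-04  5.020e-01]
 [-2.147e-01 -9.767e-01 -0.000e+00  7.660e-02]
 [-2.000e-04  1.000e-04 -1.000e+00  2.406e-01]
 [ 0.000e+00  0.000e+00  0.000e+00  1.000e+00]] -12.396383782725831
[0.50220314 0.07675839 0.24118167] [ 0.0046 -0.0116 -0.0067  0.0003  0.0024  0.0013]
[0.50220314 0.07675839 0.24118167] [ 0.0046 -0.0116 -0.0067  0.0003  0.0024  0.0013]
[0.50220314 0.07675839 0.24118167] [ 0.0046 -0.0116 -0.0067  0.0003  0.0024  0.0013]
```

View pics/w7.png

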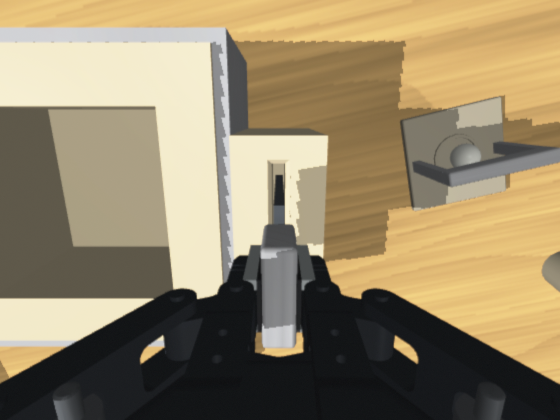

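Run:
```python
from h import *
z=np.load('w7.npz');p=z['p'];T=z['T']
c=p[140:240,240:320];cv2.imwrite('pics/w7c.png',cv2.resize(c,None,fx=6,fy=5.5,interpolation=cv2.INTER_NEAREST)[:,:,::-1])
s=np.array([.5008,.0763,.15]);
print(proj('wrist',[s],T))
x,y=T[:3,0],T[:3,1]
print('slot outline',proj('wrist',[s+x*38+0*y if 0 else s+x*.038-y*.008,s+x*.038+y*.008],T))
tip=T[:3,3]-np.array([0,0,.0766]);print('blade lower front',proj('wrist',[tip+x*.030-y*.0025,tip+x*.030+y*.0025,tip+x*.0284],T))
```

```text
[[277.96096414 210.12852127]]
slot outline [[266.88710988 159.5946641 ]
 [289.06103939 159.61080823]]
blade lower front [[273.45667851 172.42626555]
 [280.748378   172.43126309]
 [277.10365111 174.73666037]]
```

View pics/w7c.png

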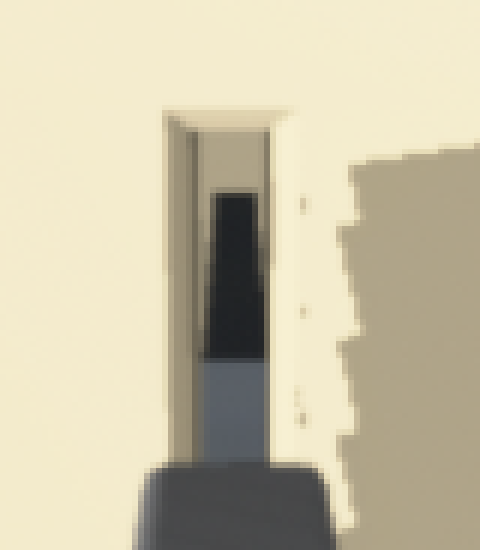

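```bash
python3 -m pendant '[{"dx":0,"dy":-0.001,"dz":0.01,"yaw":0},{"dx":0,"dy":-0.001,"dz":0.03,"yaw":0},{"dx":0,"dy":-0.001,"dz":0.055,"yaw":0},{"dx":0,"dy":-0.001,"dz":0.08,"yaw":0},{"dx":0,"dy":-0.001,"dz":0.105,"yaw":0},{"dx":0,"dy":-0.001,"dz":0.13,"yaw":0},{"dx":0,"dy":-0.001,"dz":0.15,"yaw":0},{"dx":0,"dy":-0.001,"dz":0.16,"yaw":0}]'
```

```text
clock: 7.65
tcp_pos: [0.5013, 0.0773, 0.1752]
eef_rot: [0.0, 0.994, -0.108, -0.001]
wrist_force: [-1.0, 0.5, -1.8]
finger_gap: 0.0135
```

```bash
python3 -m pendant '[{"dx":0,"dy":0,"dz":0.004,"yaw":0},{"dx":0,"dy":0,"dz":0.008,"yaw":0},{"dx":0,"dy":0,"dz":0.012,"yaw":0},{"dx":0,"dy":0,"dz":0.016,"yaw":0},{"dx":0,"dy":0,"dz":0.019,"yaw":0},{"dx":0,"dy":0,"dz":0.022,"yaw":0},{"dx":0,"dy":0,"dz":0.022,"yaw":0},{"dx":0,"dy":0,"dz":0.022,"yaw":0}]'; python3 snap.py w8
```

```text
clock: 8.45
tcp_pos: [0.5019, 0.0774, 0.1677]
eef_rot: [-0.0, 0.994, -0.108, 0.0]
wrist_force: [-0.6, -0.5, -1.4]
finger_gap: 0.0131
[[ 0.9768 -0.2144  0.      0.5019]
 [-0.2144 -0.9768  0.      0.0774]
 [ 0.     -0.     -1.      0.1677]
 [ 0.      0.      0.      1.    ]] -12.377999180646492
```

View pics/w8.png

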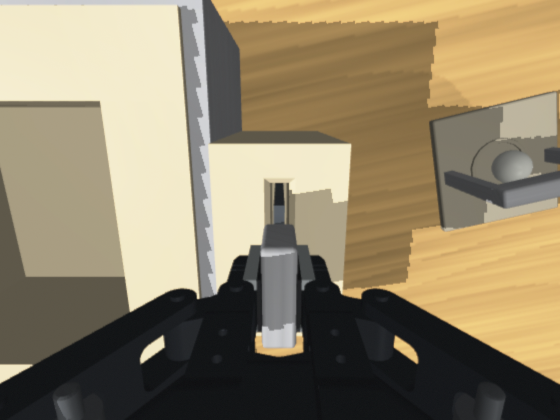

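```bash
python3 -m pendant '[{"dx":0,"dy":0,"dz":0.001,"yaw":0},{"dx":0,"dy":0,"dz":0.002,"yaw":0},{"dx":0,"dy":0,"dz":0.003,"yaw":0},{"dx":0,"dy":0,"dz":0.004,"yaw":0},{"dx":0,"dy":0,"dz":0.005,"yaw":0},{"dx":0,"dy":0,"dz":0.005,"yaw":0},{"dx":0,"dy":0,"dz":0.005,"yaw":0},{"dx":0,"dy":0,"dz":0.005,"yaw":0}]'
```

```text
clock: 9.3
tcp_pos: [0.5021, 0.0774, 0.1666]
eef_rot: [-0.0, 0.994, -0.108, 0.0]
wrist_force: [-3.1, -0.2, 5.2]
finger_gap: 0.0131
```

```bash
python3 -m pendant '[{"dx":0,"dy":0,"dz":0,"yaw":0},{"dx":0,"dy":0,"dz":0,"yaw":0},{"dx":0,"dy":0,"dz":0,"yaw":0},{"dx":0,"dy":0,"dz":0,"yaw":0},{"dx":0,"dy":0,"dz":0,"yaw":0},{"dx":0,"dy":0,"dz":0,"yaw":0},{"dx":0,"dy":0,"dz":0,"yaw":0},{"dx":0,"dy":0,"dz":0,"yaw":0}]' 0.5
python3 -m pendant '[{"dx":0,"dy":0,"dz":-0.02,"yaw":0},{"dx":0,"dy":0,"dz":-0.06,"yaw":0},{"dx":0,"dy":0,"dz":-0.12,"yaw":0},{"dx":0,"dy":0,"dz":-0.18,"yaw":0},{"dx":-0.04,"dy":0,"dz":-0.24,"yaw":0},{"dx":-0.1,"dy":0,"dz":-0.28,"yaw":0},{"dx":-0.15,"dy":0,"dz":-0.3,"yaw":0},{"dx":-0.15,"dy":0,"dz":-0.3,"yaw":0}]'
python3 snap.py w9
```

```text
clock: 10.1
tcp_pos: [0.5019, 0.0773, 0.1657]
eef_rot: [0.0, 0.994, -0.108, -0.0]
wrist_force: [0.5, -0.5, 1.0]
finger_gap: 0.064
clock: 10.9
tcp_pos: [0.4429, 0.0907, 0.2882]
eef_rot: [-0.0, 0.994, -0.107, 0.002]
wrist_force: [0.7, -0.0, -0.4]
finger_gap: 0.064
[[ 9.769e-01 -2.135e-01  3.800e-03  4.429e-01]
 [-2.135e-01 -9.769e-01  3.000e-04  9.070e-02]
 [ 3.600e-03 -1.100e-03 -1.000e+00  2.882e-01]
 [ 0.000e+00  0.000e+00  0.000e+00  1.000e+00]] -12.327561467296567
```

View pics/w9.png

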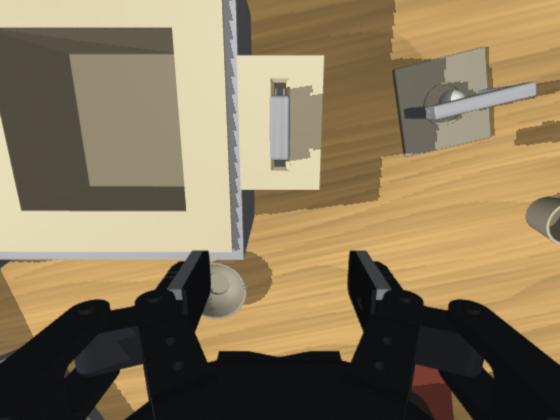

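Run:
```python
from meas import *
z=np.load('w9.npz');p=z['p'];T=z['T'];d=z['d'];P=cloud('wrist',d,T)
m=np.zeros(d.shape,bool);m[70:180,255:310]=1
k=m&(P[...,2]>.185)&(P[...,2]<.22);print(np.median(P[k][:,2]))
rect('wrist',k,.2,T)
# bar
m=np.zeros(d.shape,bool);m[40:160,380:560]=1
k=m&(P[...,2]>.08)&(P[...,2]<.11);print(np.median(P[k][:,2]));rect('wrist',k,.094,T)
k=m&(P[...,2]>.005)&(P[...,2]<.11);
# kiln chamber in top view
z=np.load('top0.npz');p=z['p'];d=z['d'];P=cloud('top',d)
m=np.zeros(d.shape,bool);m[155:260,150:250]=1
k=m&(P[...,2]<.13);n,l,st,c=cv2.connectedComponentsWithStats(k.astype('uint8'),connectivity=4)
j=l[207,200];print(st[j]);rect('top',l==j,.15)
m[:]=0;m[205:260,300:370]=1
rect('top',m&(P[...,2]>.08)&(P[...,2]<.11),.094)
p,d=cams.snapshot('top');P=cloud('top',d);cv2.imwrite('pics/top1.png',p[:,:,::-1])
m[:]=0;m[130:280,130:260]=1
k=m&(P[...,2]<.13);n,l,st,c=cv2.connectedComponentsWithStats(k.astype('uint8'),connectivity=4)
```

```text
0.19987781971551985
px [ 270   96   20   64 1263] ctr [500.5  76.5] size [13.5 42.7] long-axis yaw -12.69
0.09391867586933947
px [ 428   82  108   38 1636] ctr [ 480.3 -124.6] size [ 14.8 104.7] long-axis yaw -88.76
[ 168  172   68   69 3193]
px [ 168  172   68   69 3193] ctr [536.5 231.6] size [145.6 147.7] long-axis yaw -12.43
px [319 228  38   6 224] ctr [ 481.9 -126. ] size [13.4 99.2] long-axis yaw -88.83
```

View pics/top1.png

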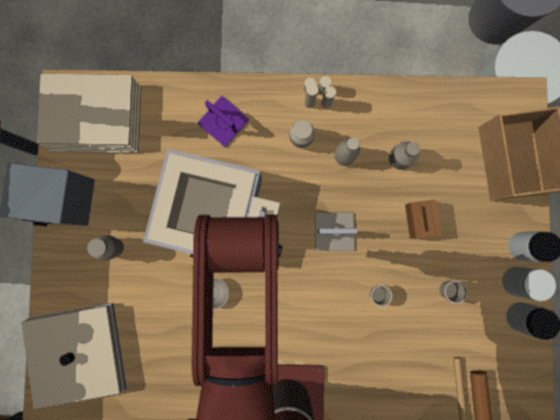

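```bash
python3 -m pendant '[{"dx":0.03,"dy":0.05,"dz":0,"yaw":-0.03},{"dx":0.06,"dy":0.15,"dz":0,"yaw":-0.07},{"dx":0.09,"dy":0.25,"dz":0,"yaw":-0.115},{"dx":0.12,"dy":0.35,"dz":0,"yaw":-0.16},{"dx":0.15,"dy":0.45,"dz":0,"yaw":-0.205},{"dx":0.19,"dy":0.55,"dz":0,"yaw":-0.25},{"dx":0.22,"dy":0.63,"dz":0,"yaw":-0.295},{"dx":0.243,"dy":0.666,"dz":0,"yaw":-0.34}]'
python3 -m pendant '[{"dx":0,"dy":0,"dz":0,"yaw":-0.04},{"dx":0,"dy":0,"dz":0,"yaw":-0.085},{"dx":0,"dy":0,"dz":0,"yaw":-0.13},{"dx":0,"dy":0,"dz":0,"yaw":-0.175},{"dx":0,"dy":0,"dz":0,"yaw":-0.215},{"dx":0,"dy":0,"dz":0,"yaw":-0.236},{"dx":0,"dy":0,"dz":0,"yaw":-0.236},{"dx":0,"dy":0,"dz":0,"yaw":-0.236}]'
python3 snap.py w10
```

```text
clock: 11.8
tcp_pos: [0.4811, -0.1946, 0.2844]
eef_rot: [-0.0, 0.91, 0.415, -0.001]
wrist_force: [-0.7, 0.2, -0.0]
finger_gap: 0.0641
clock: 12.6
tcp_pos: [0.4812, -0.1912, 0.2849]
eef_rot: [-0.001, 0.7, 0.714, -0.0]
wrist_force: [0.4, -0.8, 0.4]
finger_gap: 0.0643
[[-2.040e-02  9.998e-01 -1.000e-03  4.812e-01]
 [ 9.998e-01  2.040e-02  5.000e-04 -1.912e-01]
 [ 5.000e-04 -1.000e-03 -1.000e+00  2.849e-01]
 [ 0.000e+00  0.000e+00  0.000e+00  1.000e+00]] 91.16638800906024
```

View pics/w10.png

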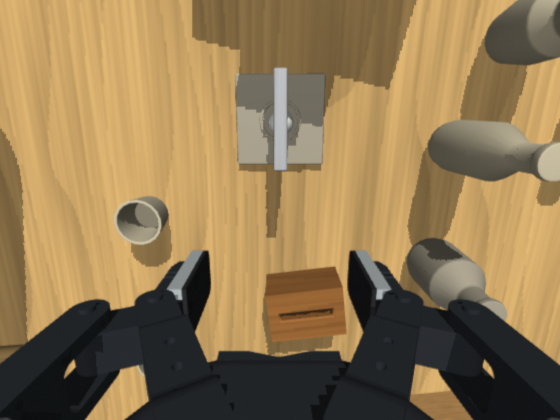

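Run:
```python
from meas import *
z=np.load('w10.npz');p=z['p'];T=z['T'];d=z['d'];P=cloud('wrist',d,T)
m=np.zeros(d.shape,bool);m[50:190,225:340]=1
k=m&(P[...,2]>.08)&(P[...,2]<.11);R=rect('wrist',k,.094,T)
rect('wrist',m&(P[...,2]>.006),.01,T)
c=np.array([*R[0],0])/1e3;print(T[:3,:3].T@(c-T[:3,3])/.4)
```

```text
px [ 273   68   15  103 1428] ctr [ 479.7 -128.7] size [13.8 98.5] long-axis yaw -89.06
px [ 235   68   91  103 8133] ctr [ 479.9 -129.9] size [110.2 123.3] long-axis yaw -88.82
[1.56014430e-01 4.42849566e-05 7.12438621e-01]
```

```bash
python3 -m pendant '[{"dx":0.05,"dy":0,"dz":0.04,"yaw":0},{"dx":0.11,"dy":0,"dz":0.1,"yaw":0},{"dx":0.15,"dy":0,"dz":0.16,"yaw":0},{"dx":0.158,"dy":0,"dz":0.22,"yaw":0},{"dx":0.158,"dy":0,"dz":0.28,"yaw":0},{"dx":0.158,"dy":0,"dz":0.33,"yaw":0},{"dx":0.158,"dy":0,"dz":0.36,"yaw":0},{"dx":0.158,"dy":0,"dz":0.36,"yaw":0}]'
python3 snap.py w11
```

```text
clock: 13.45
tcp_pos: [0.4785, -0.1272, 0.1398]
eef_rot: [-0.002, 0.699, 0.715, -0.001]
wrist_force: [0.3, 0.0, -0.0]
finger_gap: 0.0643
[[-0.0219  0.9998 -0.0034  0.4785]
 [ 0.9998  0.0219  0.0015 -0.1272]
 [ 0.0015 -0.0033 -1.      0.1398]
 [ 0.      0.      0.      1.    ]] 91.25294999640836
```

View pics/w11.png

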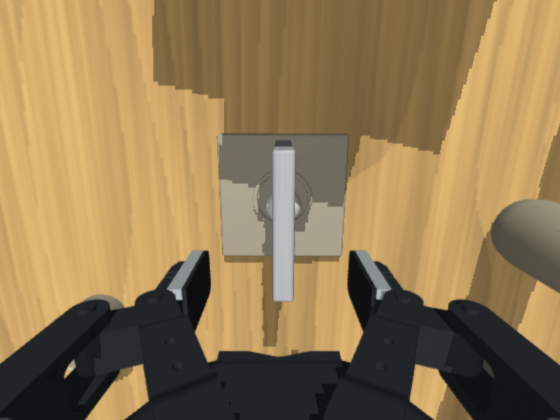

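Run:
```python
from meas import *
z=np.load('w11.npz');p=z['p'];T=z['T'];d=z['d'];P=cloud('wrist',d,T)
m=np.zeros(d.shape,bool);m[50:310,215:350]=1
k=m&(P[...,2]>.08)&(P[...,2]<.11);R=rect('wrist',k,.094,T)
T=tcpT();print(T[:3,3])
c=np.array([*R[0],66])/1e3;print(T[:3,:3].T@(c-T[:3,3])/.4)
```

```text
px [ 272  148   24  154 3459] ctr [ 480.  -127.5] size [ 13.8 100. ] long-axis yaw -88.86
[ 0.47941068 -0.12761247  0.14126758]
[0.00024486 0.00176705 0.18816704]
```

```bash
python3 -m pendant '[{"dx":0,"dy":0.002,"dz":0.03,"yaw":0},{"dx":0,"dy":0.002,"dz":0.07,"yaw":0},{"dx":0,"dy":0.002,"dz":0.11,"yaw":0},{"dx":0,"dy":0.002,"dz":0.145,"yaw":0},{"dx":0,"dy":0.002,"dz":0.17,"yaw":0},{"dx":0,"dy":0.002,"dz":0.183,"yaw":0},{"dx":0,"dy":0.002,"dz":0.185,"yaw":0},{"dx":0,"dy":0.002,"dz":0.185,"yaw":0}]'
python3 -c "
from station import r
r.get_state()"
python3 -m pendant '[{"dx":0,"dy":0,"dz":0,"yaw":0},{"dx":0,"dy":0,"dz":0,"yaw":0},{"dx":0,"dy":0,"dz":0,"yaw":0},{"dx":0,"dy":0,"dz":0,"yaw":0},{"dx":0,"dy":0,"dz":0,"yaw":0},{"dx":0,"dy":0,"dz":0,"yaw":0},{"dx":0,"dy":0,"dz":0,"yaw":0},{"dx":0,"dy":0,"dz":0,"yaw":0}]' -1
python3 snap.py w12
```

```text
clock: 14.3
tcp_pos: [0.4809, -0.1278, 0.068]
eef_rot: [0.0, 0.699, 0.715, 0.0]
wrist_force: [0.8, -0.4, 0.2]
finger_gap: 0.0641
clock: 15.1
tcp_pos: [0.481, -0.1278, 0.0681]
eef_rot: [0.0, 0.699, 0.715, 0.0]
wrist_force: [1.6, -0.8, 3.0]
finger_gap: 0.013
[[-2.260e-02  9.997e-01  1.000e-03  4.810e-01]
 [ 9.997e-01  2.260e-02 -3.000e-04 -1.278e-01]
 [-3.000e-04  1.000e-03 -1.000e+00  6.810e-02]
 [ 0.000e+00  0.000e+00  0.000e+00  1.000e+00]] 91.2956497763392
```

View pics/w12.png

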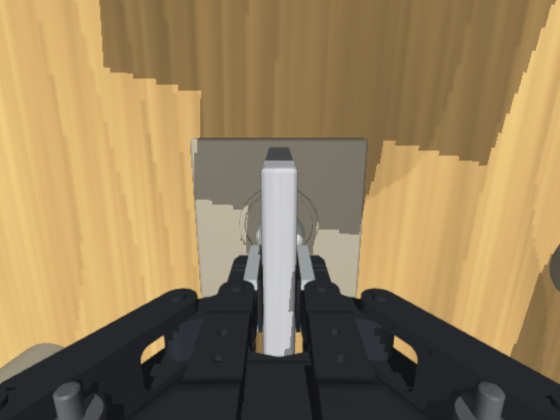

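```bash
python3 -m pendant '[{"dx":0,"dy":0,"dz":-0.004,"yaw":0},{"dx":0,"dy":0,"dz":-0.012,"yaw":0},{"dx":0,"dy":0,"dz":-0.026,"yaw":0},{"dx":0,"dy":0,"dz":-0.045,"yaw":0},{"dx":0,"dy":0,"dz":-0.065,"yaw":0},{"dx":0,"dy":0,"dz":-0.08,"yaw":0},{"dx":0,"dy":0,"dz":-0.09,"yaw":0},{"dx":0,"dy":0,"dz":-0.095,"yaw":0}]'
python3 snap.py w13
python3 - <<'E'
from h import *
p,d=cams.snapshot('side');cv2.imwrite('pics/side2.png',cv2.resize(p[100:300,220:420],None,fx=3,fy=3,interpolation=cv2.INTER_CUBIC)[:,:,::-1])
E
```

```text
clock: 15.95
tcp_pos: [0.4809, -0.1278, 0.1065]
eef_rot: [0.0, 0.699, 0.715, 0.0]
wrist_force: [0.2, -0.4, -3.9]
finger_gap: 0.0129
[[-2.260e-02  9.997e-01  1.000e-03  4.809e-01]
 [ 9.997e-01  2.260e-02 -4.000e-04 -1.278e-01]
 [-4.000e-04  1.000e-03 -1.000e+00  1.065e-01]
 [ 0.000e+00  0.000e+00  0.000e+00  1.000e+00]] 91.295442126816
```

View pics/w13.png

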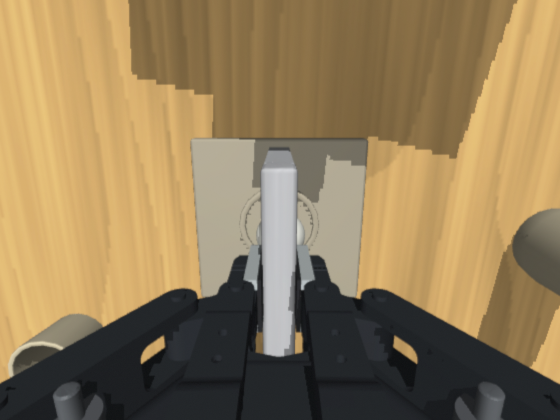

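View pics/side2.png

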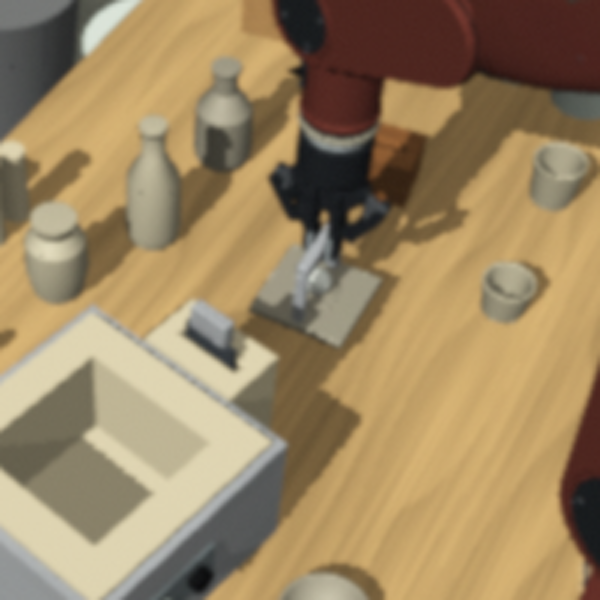

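```bash
python3 -m pendant '[{"dx":0,"dy":0,"dz":-0.01,"yaw":0},{"dx":0,"dy":0,"dz":-0.035,"yaw":0},{"dx":0,"dy":0,"dz":-0.075,"yaw":0},{"dx":0,"dy":0,"dz":-0.13,"yaw":0},{"dx":0,"dy":0,"dz":-0.185,"yaw":0},{"dx":0,"dy":0,"dz":-0.225,"yaw":0},{"dx":0,"dy":0,"dz":-0.25,"yaw":0},{"dx":0,"dy":0,"dz":-0.26,"yaw":0}]'
python3 -m pendant '[{"dx":0,"dy":0,"dz":-0.01,"yaw":0},{"dx":0,"dy":0,"dz":-0.035,"yaw":0},{"dx":0,"dy":0,"dz":-0.075,"yaw":0},{"dx":0,"dy":0,"dz":-0.13,"yaw":0},{"dx":0,"dy":0,"dz":-0.185,"yaw":0},{"dx":0,"dy":0,"dz":-0.225,"yaw":0},{"dx":0,"dy":0,"dz":-0.255,"yaw":0},{"dx":0,"dy":0,"dz":-0.265,"yaw":0}]'
python3 snap.py w14
python3 - <<'E'
from h import *
T=tcpT();print(T[:3,3],T[:3,:3].T@(np.array([.536,.2322,.3])-T[:3,3])/.4)
E
```

```text
clock: 16.85
tcp_pos: [0.4811, -0.1279, 0.2112]
eef_rot: [0.001, 0.699, 0.715, 0.0]
wrist_force: [-0.8, -0.1, -3.2]
finger_gap: 0.0131
clock: 17.65
tcp_pos: [0.4809, -0.1278, 0.317]
eef_rot: [0.001, 0.699, 0.715, 0.0]
wrist_force: [-0.2, 0.4, -2.6]
finger_gap: 0.0129
[[-2.260e-02  9.997e-01  1.400e-03  4.809e-01]
 [ 9.997e-01  2.260e-02 -6.000e-04 -1.278e-01]
 [-7.000e-04  1.400e-03 -1.000e+00  3.170e-01]
 [ 0.000e+00  0.000e+00  0.000e+00  1.000e+00]] 91.29716016479803
[ 0.48083259 -0.12777697  0.31680002] [0.89661292 0.15820382 0.04169817]
```

View pics/w14.png

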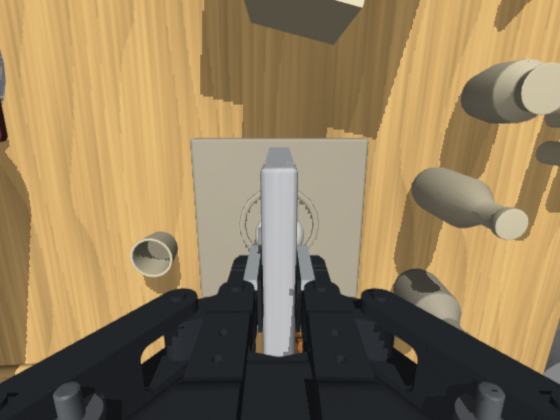

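```bash
python3 -m pendant '[{"dx":0.01,"dy":0.002,"dz":0,"yaw":0},{"dx":0.03,"dy":0.005,"dz":0,"yaw":0},{"dx":0.06,"dy":0.011,"dz":0,"yaw":0},{"dx":0.1,"dy":0.018,"dz":0,"yaw":0},{"dx":0.15,"dy":0.026,"dz":0,"yaw":0},{"dx":0.2,"dy":0.035,"dz":0,"yaw":0},{"dx":0.25,"dy":0.044,"dz":0,"yaw":0},{"dx":0.3,"dy":0.053,"dz":0,"yaw":0}]'
python3 -m pendant '[{"dx":0.05,"dy":0.009,"dz":0,"yaw":0},{"dx":0.1,"dy":0.018,"dz":0,"yaw":0},{"dx":0.15,"dy":0.026,"dz":0,"yaw":0},{"dx":0.2,"dy":0.035,"dz":0,"yaw":0},{"dx":0.25,"dy":0.044,"dz":0,"yaw":0},{"dx":0.3,"dy":0.053,"dz":0,"yaw":0},{"dx":0.35,"dy":0.062,"dz":0,"yaw":0},{"dx":0.4,"dy":0.07,"dz":0,"yaw":0}]'
python3 -m pendant '[{"dx":0.05,"dy":0.009,"dz":0,"yaw":0},{"dx":0.095,"dy":0.017,"dz":0,"yaw":0},{"dx":0.13,"dy":0.023,"dz":0,"yaw":0},{"dx":0.155,"dy":0.027,"dz":0,"yaw":0},{"dx":0.175,"dy":0.031,"dz":0,"yaw":0},{"dx":0.188,"dy":0.033,"dz":0,"yaw":0},{"dx":0.195,"dy":0.035,"dz":0,"yaw":0},{"dx":0.197,"dy":0.035,"dz":0,"yaw":0}]'
python3 snap.py w15
python3 - <<'E'
from h import *
p,d=cams.snapshot('side');cv2.imwrite('pics/side3.png',cv2.resize(p[100:340,150:390],None,fx=2.5,fy=2.5,interpolation=cv2.INTER_CUBIC)[:,:,::-1])
p,d=cams.snapshot('top');cv2.imwrite('pics/top3.png',p[:,:,::-1])
E
```

```text
clock: 18.5
tcp_pos: [0.4987, -0.0052, 0.3151]
eef_rot: [-0.001, 0.699, 0.715, -0.0]
wrist_force: [0.8, -0.6, -3.4]
finger_gap: 0.0129
clock: 19.3
tcp_pos: [0.5228, 0.1554, 0.315]
eef_rot: [-0.0, 0.699, 0.715, -0.0]
wrist_force: [0.8, -0.3, -3.5]
finger_gap: 0.013
clock: 20.1
tcp_pos: [0.5356, 0.2324, 0.3157]
eef_rot: [0.0, 0.699, 0.715, -0.0]
wrist_force: [-0.1, -0.3, -2.8]
finger_gap: 0.0132
[[-2.240e-02  9.997e-01 -1.000e-04  5.356e-01]
 [ 9.997e-01  2.240e-02 -2.000e-04  2.324e-01]
 [-2.000e-04 -1.000e-04 -1.000e+00  3.157e-01]
 [ 0.000e+00  0.000e+00  0.000e+00  1.000e+00]] 91.28205644340933
```

View pics/w15.png

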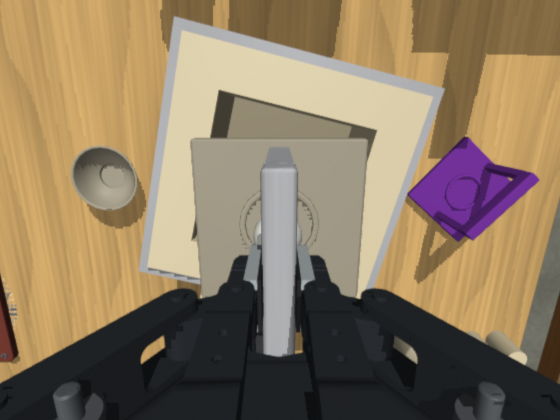

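View pics/side3.png

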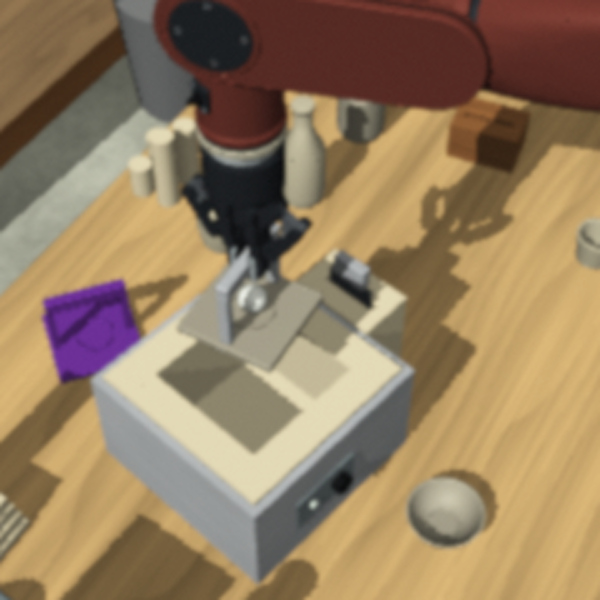

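Run:
```python
from h import *
z=np.load('w15.npz');T=z['T'];P=cloud('wrist',z['d'],T)
f=lambda u,v:ray('wrist',u,v,.15,T)[:2]*1e3
A,B,C=f(175,17),f(443,88),f(140,271);print('outer',A,B,C,np.linalg.norm(A-B),np.linalg.norm(A-C),'ctr from BC',(B+C)/2)
a,b=f(221,91),f(376,128);print(a,b,np.linalg.norm(a-b))
th=np.radians(-12.4);x=np.array([np.cos(th),np.sin(th)]);y=np.array([-x[1],x[0]])
print('ctr from chamber',(a+b)/2-75*y)
for u,v in((205,160),(350,160),(205,250),(350,270)): print(P[v,u])
```

```text
outer [442.582795  378.9579758] [680.05272672 327.39729826] [390.58941178 139.25298087] 243.003028654864 245.27901763956464 ctr from BC [535.32106925 233.32513956]
[480.32366787 320.23521883] [623.49909246 291.08697462] 146.11236205397245
ctr from chamber [535.80623063 232.41067585]
[0.48783076 0.27235764 0.25734866]
[0.57810137 0.2744015  0.25679925]
[0.48557554 0.2119597  0.25762723]
[0.58407741 0.19967545 0.25786441]
```

```bash
python3 -m pendant '[{"dx":0,"dy":0,"dz":0.004,"yaw":0},{"dx":0,"dy":0,"dz":0.016,"yaw":0},{"dx":0,"dy":0,"dz":0.036,"yaw":0},{"dx":0,"dy":0,"dz":0.058,"yaw":0},{"dx":0,"dy":0,"dz":0.08,"yaw":0},{"dx":0,"dy":0,"dz":0.1,"yaw":0},{"dx":0,"dy":0,"dz":0.112,"yaw":0},{"dx":0,"dy":0,"dz":0.117,"yaw":0}]'
python3 -m pendant '[{"dx":0,"dy":0,"dz":0,"yaw":0},{"dx":0,"dy":0,"dz":0,"yaw":0},{"dx":0,"dy":0,"dz":0,"yaw":0},{"dx":0,"dy":0,"dz":0,"yaw":0},{"dx":0,"dy":0,"dz":0,"yaw":0},{"dx":0,"dy":0,"dz":0,"yaw":0},{"dx":0,"dy":0,"dz":0,"yaw":0},{"dx":0,"dy":0,"dz":0,"yaw":0}]'
python3 snap.py w16
python3 - <<'E'
from h import *
z=np.load('w16.npz');P=cloud('wrist',z['d'],z['T'])
for u,v in((205,160),(350,160),(205,250),(350,270)): print(P[v,u])
p,d=cams.snapshot('side');Q=cloud('side',d);cv2.imwrite('pics/side4.png',cv2.resize(p[100:340,150:390],None,fx=2.5,fy=2.5,interpolation=cv2.INTER_CUBIC)[:,:,::-1])
k=(abs(Q[...,0]-.5008)<.03)&(abs(Q[...,1]-.0763)<.03)&(Q[...,2]>.16);print('damper top',np.percentile(Q[k][:,2],[50,90]))
p,d=cams.snapshot('top');cv2.imwrite('pics/top4.png',p[:,:,::-1])
s=r.get_state();print(s['tcp_pos'],s['qvel'].round(4))
E
```

```text
clock: 21.05
tcp_pos: [0.5352, 0.2324, 0.2679]
eef_rot: [-0.0, 0.699, 0.715, -0.001]
wrist_force: [0.1, 0.1, -3.1]
finger_gap: 0.0127
clock: 21.85
tcp_pos: [0.5356, 0.2325, 0.2689]
eef_rot: [-0.0, 0.699, 0.715, -0.0]
wrist_force: [0.7, 0.0, -2.1]
finger_gap: 0.0125
[[-0.0226  0.9997 -0.      0.5356]
 [ 0.9997  0.0226 -0.      0.2325]
 [-0.     -0.     -1.      0.2689]
 [ 0.      0.      0.      1.    ]] 91.29744084134721
[0.48800794 0.27258786 0.21173192]
[0.57797472 0.27452338 0.21023584]
[0.48547472 0.2119694  0.21070901]
[0.58416121 0.19948352 0.21051297]
damper top [0.1882133 0.2003139]
[0.53557188 0.23250138 0.26889624] [ 0.0003 -0.0002 -0.0004 -0.0006  0.0002 -0.0003]
```

View pics/w16.png

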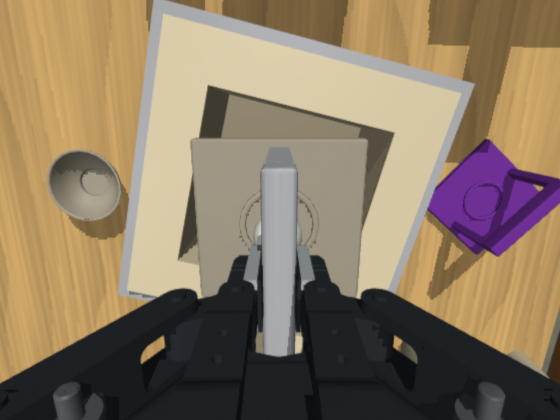

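View pics/side4.png

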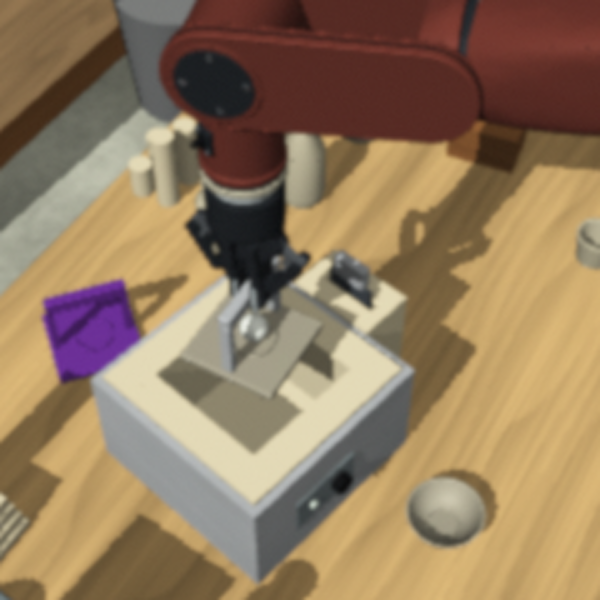

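View pics/top4.png

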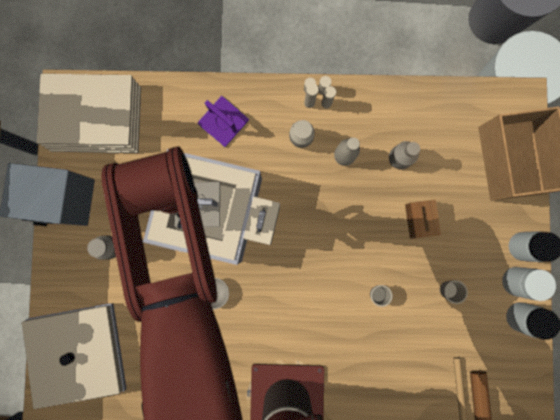

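The ball is in the pocket and the tray is level: its top is at about 0.2107 m, so its underside is about 50.7 mm above the rim. The damper top is at 0.200 m and the other pots have not moved, so I'm handing in.

```bash
python3 -c "
from station import r
print(r.close_job())"
```

```text
the job is handed in; nothing more can be done
None
```

I moved the damper from its rack into the flue slot and let go of it. I then lifted the tray by its bar, carried it over the kiln and handed the job in at about 22 s with the tray still held there.

What the last checks showed:
- **Damper:** its top measures 0.200 m, which is the fully-home height. It is centred within about 1 mm of the slot.
- **Tray position:** its underside is about 50.7 mm above the rim. The gripper is within about 0.5 mm of my estimate of the kiln centre; my different sightings of that centre agreed to about 1.5 mm.
- **Tray steadiness:** four depth points on the plate agree to about 1.5 mm, so it is level, and the joints were at rest.
- **Tray yaw:** I left the tray turned about 14° relative to the kiln sides, since no yaw was asked for.
- **Ball:** it was still in its pocket in the last wrist and side pictures.
- **Other pots:** those visible in the last top picture, and the purple look-alike, appear where they started. The arm hid part of that view, but the dish beside the kiln can be seen undisturbed in the wrist and side pictures.
- **Forces:** the readings I took at the end of each move never passed about 6 N; I did not log the force during the moves.

No check failed.

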